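# Set the camper's supply selector to the plug and press the test button

### The arm

A 6-joint arm with a two-finger parallel gripper is mounted at the origin on the work surface. World frame = base frame: x ahead of the robot, y to its left, z up, the work surface at z = 0. Lengths are in m, angles in rad, forces in N, time in s.
With the tool pointing down it reaches from about 0.275 to 1 m from the base axis. Payload 8.4 kg.
Tool frame: the origin (TCP) lies midway between the tips of the shut fingers; the grasp point (between the pads) lies 19 mm behind it; z points along the fingers, y is the direction in which the jaws open and shut (so a half turn about z gives the same grasp; the last joint's range is limited). The gripper opens to 85 mm and grips with 20 to 120 N. Pads are 22 mm wide; open, the fingers measure 114 mm over their backs; the gripper's body (76 mm by 85 mm) begins 54 mm behind the grasp point. The pads swing forward as they close: fully open they stand 13 mm farther back than shut.
Start: joints at [-1.31, 0.353, 1.633, -0, 1.155, -0.002], TCP at [0.162, -0.604, 0.231] pointing down, gripper open.
Joint ranges: [-2.63, 2.63], [-0.92, 2.1], [0.06, 2.66], [-1.3, 4.44], [0, 2.69], [-3.02, 3.02]. Speed limits (rad/s): [2.22, 2.22, 2.79, 3.14, 3.14, 3.14].

### API

Orientations are given as a unit quaternion [x, y, z, w].
In Python, from cell import ctrl gives the robot as it stands.
- The arm moves only by the tool carry_out, never from a script. Its argument "moves" is a list that holds one entry, the list of rows, each a list of 5 numbers: the shift along the tool's x, y, z in cm, then the turn about the tool's z in degrees, then the closure in counts, from 0 (fully open) to 255 (shut). In form: [[[tx, ty, tz, twist, fingers], ...]]. A call has 1 to 10 rows; each row is the pose to reach, as a shift and turn from the pose commanded when the call began, along the tool's axes at that moment; what a row does not reach only later rows make up. A row lasts 1/8 s, in which the tool goes at most 62.5 mm and 10.7 degrees, less where a joint would pass 70% of its speed; a pose out of reach is approached as far as the arm can. A call with a gripper value outside its range is refused whole. The fingers move at their own pace and stop on an object; "squeeze" is the grip in N (left out, the last holds). Time passes only in rows, so rows that repeat a pose let the fingers close. It gives the time, the measured TCP pose, the force and the opening at its end, in the units of the state.
- ctrl.state(): the state, without advancing time (a new reading comes with each control period).
- ctrl.camera(name): name is "side" or "top"; returns the picture (420x560x3 uint8, red, green, blue); there is no depth.
- ctrl.camera_model(name): a dict with "fx", "fy", "cx", "cy" (pixels), "eye" and "rotation" of the camera in the world. Camera axes: x right, y down, z forward; pixel columns grow to the right and rows downward; lengths in m; the calibration is good to about 2 mm. A picture is of the moment at which its call begins. camera_model takes no time and is no camera call.
- ctrl.sign_off(): hands the job in, once; it reports no verdict.
Trained networks look in the newest picture that a camera, given by its name, has taken for a name from the list of things; names that differ only in an ending like _2 or _b are one class to them, and where a whole thing is asked for, a point or a joint stands for the part that bears it (a point fixed in the world has none). Each returns a list of dicts, best first, with "score" (0 to 1); they miss things now and then, are a little off and sometimes report something else, mostly with a low value. They report only what shows in the picture. A call takes as long as a camera call. They do not tell look-alikes from the thing itself.
- ctrl.outline_of(label, camera): "region" (420x560 bool, what is visible of it) and "centre" ([column, row] as shares, 0 to 1, of the picture: columns of its width, rows of its height, amid what is visible of it).
- ctrl.mark_of(label, camera): "centre" ([column, row] as shares, 0 to 1, of the picture: columns of its width, rows of its height: a listed point, or the origin of a listed thing).
The state is a dict: "t": time; "q": joint angles; "qvel": joint speeds; "tau": joint torques, N m; "tcp_pos": TCP position; "orientation": TCP orientation; "contact_force": force on the tool from outside, world axes, zero at the start; "wrist_torque": the same for the moment, N m; "grip_width": opening from 0.0 (shut) to 1.0 (fully open).
Only numpy, scipy, OpenCV 4.12 (cv2) and the standard library are available. Lean on these libraries where they do the work, as an engineer would, in place of code of your own. Each camera call takes 0.05 s, during which the arm holds its last target.

### The job

On the round selector, push the upright tab from its side with your fingertips, without pinching it, until it points squarely at the symbol of the electric plug. Then press the small flat test button right down with a fingertip and let it go, leaving the selector at the plug. Leave the big mushroom-headed stop button and the loose things on the bench alone.

Things in the scene. Friction and masses are not known exactly. Their poses are not given: they have to be found in the camera images.
- selector: fixed round grey housing, 300 mm across, flat top at 30 mm; origin: centre of its underside, its z axis is the dial's axis. On top turns a flat black dial, 100 mm across, top at 48 mm, with one upright tab. Four symbol tiles lie 118 mm from the axis, at -60, -20, 20 and 60 degrees from the housing's x axis; which symbol lies where varies. The tab starts on the opposite side.
- dial (a joint): the dial's angle (rad): 0 when the tab points along the housing's x axis, growing anticlockwise seen from above; stops at -1.5 and 4.3. It starts between 2.1 and 4.0, so it must be pushed clockwise. No click stops: friction (about 0.15 N m, 2 to 3 N at the tab) lets it stay where it is left.
- tab_tip (a point): top of the outer end of the tab, on its middle, 86 mm from the dial's axis, 82 mm above the bench. The tab is an upright black radial fin, 20 to 86 mm from the axis, 20 mm thick, bottom at 34 mm, top at 82 mm above the bench, with a white line on top; its two broad sides are the faces to push on
- pointer (a point): a point on the line along which the tab points, 118 mm from the axis (the symbols' radius), moving with the dial, 34 mm above the bench: it comes over a symbol's centre when the tab points at it
- sym_plug: the target: flat aluminium tile 56 mm across, 4 mm thick, with a raised black plug sign (round body, two parallel prongs, a short tail); origin: centre of its underside, 30 mm above the bench
- sym_solar: a like tile with six black rectangles (solar panel)
- sym_battery: a like tile with a black oblong and two small terminals (battery)
- sym_wheel: a like tile with a black ring and dot (engine)
- test_box: fixed grey pedestal of the test button, 70 x 70 x 30 mm high, beside the selector, left or right; origin: centre of its underside
- test_top (a point): middle of the top of the test button, a flat black round cap 32 mm across, 44 mm above the bench
- test (a joint): travel of the test button (m): 0 up, 0.006 fully down, which takes about 5 N; it springs back
- stop_box: a like pedestal on the selector's other side, with the black mushroom-headed stop button, 52 mm across, top at 58 mm: not to be pressed; origin: centre of its underside
- stop (a joint): travel of the stop button (m): 0 up, 0.005 down
- screwdriver: loose bystander: a screwdriver lying flat to the robot's right, up to 35 mm high
- wrench: loose bystander: a steel wrench lying flat, under 20 mm high
- tape: loose bystander: a roll of tape lying flat, 100 mm across, 48 mm high
- mug: loose bystander: a white mug, 80 mm across, 90 mm high
- socket: loose bystander: a small steel socket standing upright, 26 mm across, 38 mm high
- bitbox: loose bystander: a black case, 60 x 110 x 30 mm high
Mind the look-alikes: they are no part of the job. What is shaped like the test_box but green or red is not meant.

How it is judged:
By the outcome, as a careful person would: the job done as asked, in the order asked, and still so for the second after the job is handed in, with the robot touching nothing.
It also fails if it takes over 51 s, if anything falls off the work surface, if the arm or the gripper's body presses on something with over 40 N, if the wrist force passes 120 N, or if a joint passes its speed limit or range.

## Working session

There is one attempt and no reset: what is moved stays moved. The work goes in short steps, Python scripts to look and compute and a tool call to move; the robot and the scene stay as the last step left them, time stands still between calls to the robot, and variables do not carry over. Pictures are saved under pics/ and viewed, and the job is handed in when it is done.

Besides the shell and the picture viewer there is one more tool, called in YAML: its name, and indented under it one key for each argument. carry_out: Moves the arm, as the interface text tells. Its arguments: {"type":"object","properties":{"moves":{"type":"array","items":{"type":"array","items":{"type":"array","items":{"type":"number"}}}},"squeeze":{"type":"number"}},"required":["moves"]}

```bash
mkdir -p pics; ls
python3 - <<'E'
from cell import ctrl
import cv2
for n in("top","side"):
    im=ctrl.camera(n); cv2.imwrite(f"pics/{n}0.png",cv2.resize(im[:,:,::-1],(800,600),interpolation=cv2.INTER_CUBIC))
    m=ctrl.camera_model(n); print(n,m)
s=ctrl.state(); print(s)
E
```

```text
pics
top {'fx': 418.62999922089415, 'fy': 418.62999922089415, 'cx': 279.6000820041787, 'cy': 208.9283561050452, 'eye': array([0.411162  , 0.02086901, 1.30493322]), 'rotation': array([-0.6976439 ,  0.71417849, -0.03052343,  0.04806661])}
side {'fx': 425.01742081875614, 'fy': 425.01742081875614, 'cx': 274.1136987455511, 'cy': 210.27786467328082, 'eye': array([ 0.44147028, -0.81162813,  1.09786128]), 'rotation': array([ 0.93622925, -0.05211384,  0.01674016, -0.34710043])}
{'t': 0.1, 'q': array([-1.31038671e+00,  3.53560876e-01,  1.63405538e+00,  4.17388723e-06,
        1.15517462e+00, -2.39830592e-03]), 'qvel': array([-0.00110648, -0.00260425, -0.00041503,  0.00042511, -0.00080582,
       -0.00050471]), 'tau': array([-2.52525651e-04, -6.06358051e+01, -3.42818320e+01, -3.97037411e-05,
        4.01348181e-03,  1.55451733e-05]), 'tcp_pos': array([ 0.16226612, -0.60313857,  0.23064987]), 'orientation': array([ 9.91378848e-01,  1.31025271e-01, -7.51819580e-05, -5.94380878e-04]), 'contact_force': array([-0.22151121, -0.38332591,  0.39896035]), 'wrist_torque': array([-0.03409751,  0.03838111, -0.01227777]), 'grip_width': 1.002195985654589}
```

View pics/top0.png

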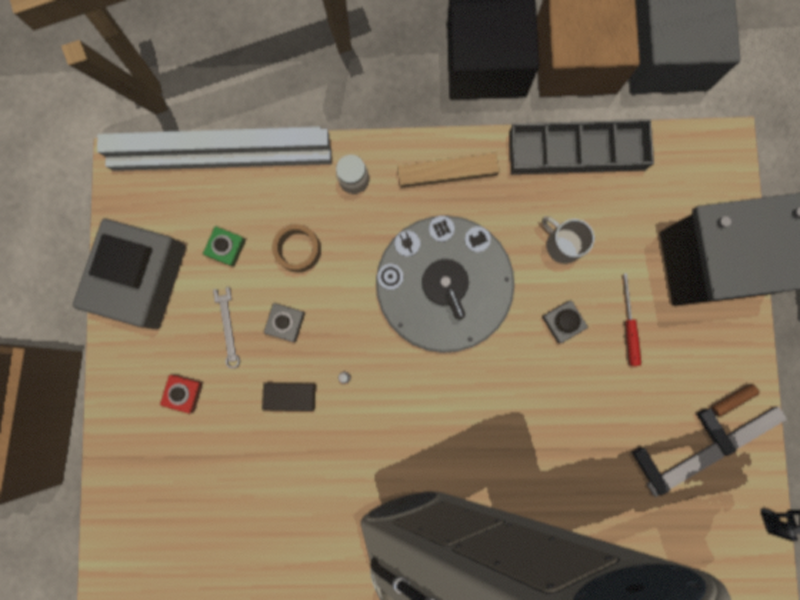

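View pics/side0.png

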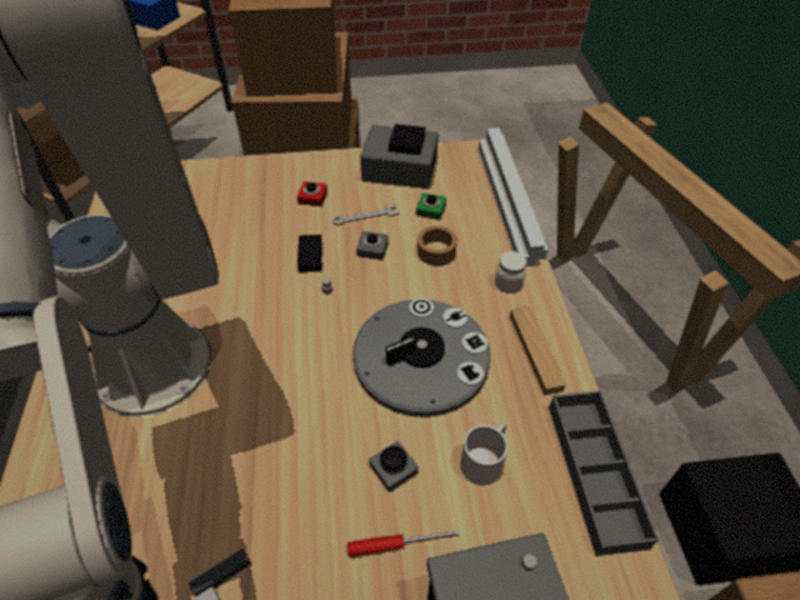

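The top picture (800x600) shows:
- selector near (445,283), with the tab pointing to about (460,315)
- tiles: wheel (390,277), plug (407,242), solar (442,229), battery (477,240)
- candidate test boxes: grey (284,322), green (224,246), red (181,394). The grey one fits the description.
- stop box, with the wide cap, at (566,321)

Next I'll measure these points.

```bash
cat > h.py <<'E'
from cell import ctrl
import numpy as np, cv2
from scipy.spatial.transform import Rotation as R
def ray(cam,px):
    m=ctrl.camera_model(cam); Rm=np.array(m["rotation"]); Rm=R.from_quat(Rm).as_matrix() if Rm.size==4 else Rm
    d=Rm@np.array([(px[0]-m["cx"])/m["fx"],(px[1]-m["cy"])/m["fy"],1]); return np.array(m["eye"]),d
def at(cam,px,z):
    e,d=ray(cam,px); return e+d*(z-e[2])/d[2]
def px(c): return np.array(c)*[560,420]
def proj(cam,p):
    m=ctrl.camera_model(cam); c=R.from_quat(m["rotation"]).inv().apply(np.array(p)-m["eye"])
    return np.array([m["fx"]*c[0]/c[2]+m["cx"],m["fy"]*c[1]/c[2]+m["cy"]])
E
python3 - <<'E'
from h import *
np.set_printoptions(precision=4,suppress=True)
Z=dict(selector=0,tab_tip=.082,pointer=.034,sym_plug=.03,sym_solar=.03,sym_battery=.03,sym_wheel=.03,test_box=0,test_top=.044,stop_box=0,mug=0,socket=0,tape=0,bitbox=0)
for c in("top","side"):
    im=ctrl.camera(c)
    if c=="top": 
        a=im[90:270,160:440][:,:,::-1]; cv2.imwrite("pics/crop_top.png",cv2.resize(a,(784,504),interpolation=cv2.INTER_CUBIC))
    for n,z in Z.items():
        for r in ctrl.mark_of(n,c)[:3]:
            if r["score"]>.2: p=px(r["centre"]); print(c,n,round(r["score"],2),p,at(c,p,z))
E
```

```text
top selector 0.81 [310.016 199.08 ] [ 0.586  -0.0445  0.    ]
top selector 0.41 [203.    276.486] [0.3527 0.2935 0.    ]
top tab_tip 0.69 [320.824 223.02 ] [ 0.5037 -0.0698  0.082 ]
top tab_tip 0.23 [274.176 193.284] [0.595  0.0648 0.082 ]
top pointer 0.85 [324.072 235.62 ] [ 0.4689 -0.0819  0.034 ]
top sym_plug 0.63 [283.304 169.68 ] [0.6759 0.0368 0.03  ]
top sym_solar 0.49 [306.32  158.718] [ 0.7085 -0.0353  0.03  ]
top sym_solar 0.27 [245.   264.81] [0.3864 0.1595 0.03  ]
top sym_battery 0.72 [333.088 168.21 ] [ 0.6763 -0.117   0.03  ]
top sym_wheel 0.58 [275.016 188.79 ] [0.6167 0.0637 0.03  ]
top test_box 0.93 [131.376 274.092] [0.3647 0.5175 0.    ]
top test_box 0.89 [159.712 174.804] [0.6763 0.4318 0.    ]
top test_box 0.86 [199.92  225.918] [0.5099 0.303  0.    ]
top test_top 0.54 [125.608 270.984] [0.3759 0.5185 0.044 ]
top test_top 0.47 [196.896 223.104] [0.5153 0.3027 0.044 ]
top test_top 0.43 [153.384 168.714] [0.687  0.4378 0.044 ]
top stop_box 0.92 [393.4   224.784] [ 0.499  -0.3003  0.    ]
top mug 0.7 [393.792 175.014] [ 0.6556 -0.3096  0.    ]
top mug 0.35 [334.824 
[... 947 characters left out ...]
box 0.7 [304.08  179.088] [0.6637 0.2627 0.    ]
side test_box 0.69 [258.384 175.686] [0.5002 0.2992 0.    ]
side test_top 0.67 [219.408 181.398] [0.3609 0.242  0.044 ]
side test_top 0.61 [309.792 180.306] [0.6736 0.2115 0.044 ]
side test_top 0.58 [302.288 139.104] [0.6812 0.4328 0.044 ]
side stop_box 0.77 [274.4   329.112] [ 0.493  -0.3011  0.    ]
side stop_box 0.6 [332.024 239.316] [ 0.7107 -0.0168  0.    ]
side mug 0.67 [335.72  327.306] [ 0.6613 -0.3147  0.    ]
side socket 0.44 [317.912 223.104] [0.6774 0.0544 0.    ]
side socket 0.4 [228.928 199.206] [0.3883 0.195  0.    ]
side tape 0.96 [301.896 176.82 ] [0.6576 0.2752 0.    ]
side bitbox 0.59 [220.584 179.382] [0.362  0.2958 0.    ]
```

View pics/crop_top.png

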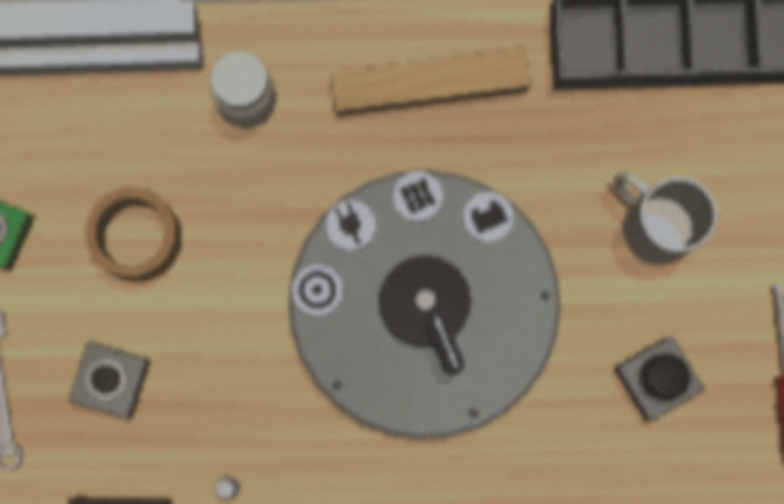

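The crop confirms the plug tile at crop (350,223), between the wheel and solar tiles. The grey test box with the small flat cap is at (106,379), and the mushroom stop is at (663,378). I'll refine the geometry by fitting the tile blobs, the tab and the button cap.

```bash
cat > fit.py <<'E'
from h import *
from scipy.optimize import least_squares
np.set_printoptions(precision=4,suppress=True)
def tiles(c):
    im=ctrl.camera(c); out={}
    for n in("wheel","plug","solar","battery"):
        rs=[r for r in ctrl.outline_of("sym_"+n,c)]
        for r in rs[:3]:
            reg=r["region"].astype(np.uint8)
            if reg.sum()<20: continue
            cn=max(cv2.findContours(reg,cv2.RETR_EXTERNAL,cv2.CHAIN_APPROX_NONE)[0],key=cv2.contourArea)
            (x,y),(a,b),_=cv2.fitEllipse(cn) if len(cn)>5 else ((0,0),(0,0),0)
            print(c,n,round(r["score"],2),np.array([x,y,a,b]),at(c,(x,y),.034))
            p=at(c,(x,y),.034)
            if n not in out and abs(np.hypot(p[0]-.583,p[1]+.05)-.118)<.02: out[n]=p[:2]
    return im,out
def fitsel(obs,ang={"wheel":60,"plug":20,"solar":-20,"battery":-60}):
    f=lambda v:np.concatenate([(v[:2]+.118*np.array([np.cos(v[2]+np.radians(ang[n])),np.sin(v[2]+np.radians(ang[n]))])-p) for n,p in obs])
    s=least_squares(f,[.583,-.05,.4]); return s.x,np.abs(s.fun).max()
E
python3 - <<'E'
from fit import *
al=[]
for c in("top","side"):
    im,o=tiles(c); al+=list(o.items())
    x,e=fitsel(list(o.items())); print(c,x[:2],np.degrees(x[2]),e)
    for n,z in(("test_top",.044),("tab_tip",.082),("selector",.03),("dial",.048)):
        for r in ctrl.outline_of(n,c)[:3]:
            k=r["region"]; ys,xs=np.nonzero(k); print(n,round(r["score"],2),k.sum(),np.c_[xs,ys].mean(0),at(c,np.c_[xs,ys].mean(0),z))
x,e=fitsel(al); print(x[:2],np.degrees(x[2]),e)
E
```

```text
top wheel 0.8 [272.5171 193.0762  16.5138  16.8068] [0.603  0.0716 0.034 ]
top plug 0.58 [284.5277 169.6315  16.7396  17.9708] [0.6751 0.033  0.034 ]
top solar 0.75 [197.     224.5      8.8096   9.5279] [0.5118 0.3046 0.034 ]
top solar 0.5 [308.0668 159.1808  16.0417  16.4984] [ 0.706  -0.0405  0.034 ]
top battery 0.53 [334.0822 166.1678  17.3704  18.2854] [ 0.6818 -0.1198  0.034 ]
top [ 0.588  -0.0464] 22.48389206169915 0.0015537612229546693
test_top 0.62 87 [123.7701 274.931 ] [0.3643 0.5238 0.044 ]
test_top 0.51 99 [196.9192 224.7374] [0.5103 0.3026 0.044 ]
tab_tip 0.77 966 [312.0787 199.0393] [ 0.575  -0.0464  0.082 ]
selector 0.69 6219 [312.9117 202.4957] [ 0.5712 -0.0515  0.03  ]
selector 0.45 976 [311.9262 198.8186] [ 0.5826 -0.0489  0.03  ]
dial 0.26 875 [397.4754 166.7737] [ 0.6716 -0.3099  0.048 ]
side wheel 0.49 [294.8659 215.1311  12.2689  15.5973] [0.6013 0.0691 0.034 ]
side plug 0.58 [318.8221 222.034   12.6183  16.2968] [0.6738 0.0316 0.034 ]
side plug 0.43 [260.3187 171.5298  20.3229  22.8733] [0.5071 0.285  0.034 ]
side solar 0.5 [332.2665 239.6293  13.7185  17.0945] [ 0.7029 -0.0427  0.034 ]
side battery 0.55 [329.5923 260.6987  13.0855  15.4746] [ 0.6794 -0.119   0.034 ]
side [ 0.5858 -0.0476] 22.362274079402628 0.000845784585774223
test_top 0.49 30 [217.8333 130.8   ] [0.3619 0.5199 0.044 ]
tab_tip 0.66 856 [292.1869 243.653 ] [ 0.5707 -0.0786  0.082 ]
tab_tip 0.19 217 [329.1982 260.9263] [ 0.6674 -0.1509  0.082 ]
selector 0.91 5421 [291.102  252.6971] [ 0.5694 -0.0745  0.03  ]
selector 0.56 758 [275.5475 326.186 ] [ 0.4956 -0.3071  0.03  ]
dial 0.62 874 [292.4428 243.4611] [ 0.5759 -0.0535  0.048 ]
[ 0.5869 -0.047 ] 22.42349213614947 0.0019022979060313583
```

```bash
cat > plan.py <<'E'
from h import *
np.set_printoptions(precision=3,suppress=True)
C=np.array([.587,-.047]); YAW=22.4; PLUG=42.4
def rows(wps,fing,start=None):
    """wps: (x,y,z,phi_deg) world; phi=angle of tool x; prints rows"""
    s=ctrl.state(); M=R.from_quat(s["orientation"]).as_matrix(); p=s["tcp_pos"]; ph=np.degrees(np.arctan2(M[1,0],M[0,0]))
    print("now",p,"phi",ph,"zaxis",M[:,2],"F",s["contact_force"],"t",s["t"])
    o=[]
    for w in wps:
        d=M.T@(np.array(w[:3])-p)*100; tw=(ph-w[3]+180)%360-180
        o.append([round(d[0],1),round(d[1],1),round(d[2],1),round(tw,0),fing])
    print(str([o]).replace(" ",""))
def post(th,r=.068,d=.021,z=.055):
    t=np.radians(th); q=C+r*np.array([np.cos(t),np.sin(t)])+d*np.array([-np.sin(t),np.cos(t)])
    return [q[0],q[1],z,th-90]
E
python3 - <<'E'
from plan import *
p=at("top",(321.4,221.4),.082)[:2]-C; print("tab ang",np.degrees(np.arctan2(p[1],p[0]))%360,np.hypot(*p))
th=197; P=post(th,d=.045,z=.18); s=ctrl.state()["tcp_pos"]
w=[list(s+(np.array(P[:3])-s)*k)+[15+(107-15)*k] for k in (.04,.13,.23,.33,.43,.54,.66,.79,.91,1)]
rows(w,255); print(P)
E
```

```text
tab ang 197.3902993667846 0.0823815085372043
now [ 0.162 -0.604  0.231] phi 15.057636624314732 zaxis [ 0. -0. -1.] F [-0.452 -0.129 -0.306] t 2.5
[[[np.float64(2.0),np.float64(-1.5),np.float64(0.2),np.float64(-4.0),255],[np.float64(6.3),np.float64(-4.9),np.float64(0.7),np.float64(-12.0),255],[np.float64(11.2),np.float64(-8.7),np.float64(1.2),np.float64(-21.0),255],[np.float64(16.1),np.float64(-12.5),np.float64(1.7),np.float64(-30.0),255],[np.float64(21.0),np.float64(-16.3),np.float64(2.2),np.float64(-40.0),255],[np.float64(26.4),np.float64(-20.5),np.float64(2.8),np.float64(-50.0),255],[np.float64(32.2),np.float64(-25.1),np.float64(3.4),np.float64(-61.0),255],[np.float64(38.6),np.float64(-30.0),np.float64(4.1),np.float64(-73.0),255],[np.float64(44.4),np.float64(-34.6),np.float64(4.7),np.float64(-84.0),255],[np.float64(48.8),np.float64(-38.0),np.float64(5.1),np.float64(-92.0),255]]]
[np.float64(0.5351280033070367), np.float64(-0.10991498993948268), 0.18, 107]
```

carry_out:
  moves:
    - [[2,-1.5,0.2,-4,255],[6.3,-4.9,0.7,-12,255],[11.2,-8.7,1.2,-21,255],[16.1,-12.5,1.7,-30,255],[21,-16.3,2.2,-40,255],[26.4,-20.5,2.8,-50,255],[32.2,-25.1,3.4,-61,255],[38.6,-30,4.1,-72,255],[44.4,-34.6,4.7,-82,255],[48.8,-38,5.1,-92,255]]
  squeeze: 40

```text
t: 3.75
tcp_pos: [0.5106, -0.1399, 0.1834]
orientation: [0.591, 0.807, 0.0, 0.0]
contact_force: [0.3, -0.5, 1.1]
grip_width: -0.002
```

carry_out:
  moves:
    - [[0,0,0,0,255],[0,0,0,0,255]]

```text
t: 4.0
tcp_pos: [0.5094, -0.1419, 0.1833]
orientation: [0.594, 0.805, -0.0, -0.0]
contact_force: [-1.5, 0.1, 0.3]
grip_width: 0.0
```

Run:
```python
from plan import *
s=ctrl.state(); print(s["tcp_pos"],s["qvel"],s["q"])
im=ctrl.camera("top"); cv2.imwrite("pics/top1.png",cv2.resize(im[90:270,160:440,::-1],(784,504),interpolation=cv2.INTER_CUBIC))
im=ctrl.camera("side"); cv2.imwrite("pics/side1.png",cv2.resize(im[120:330,170:450,::-1],(784,588),interpolation=cv2.INTER_CUBIC))
rows([post(197,d=.045,z=.05)],255)
```

```text
[ 0.509 -0.142  0.183] [-0.036 -0.007  0.003 -0.002 -0.     0.003] [-0.274  0.259  1.885 -0.     0.999 -0.574]
now [ 0.509 -0.143  0.183] phi 106.99723429699894 zaxis [-0. -0. -1.] F [-0.335 -0.089  0.159] t 4.1
[[[np.float64(2.4),np.float64(3.5),np.float64(13.3),np.float64(-0.0),255]]]
```

View pics/side1.png

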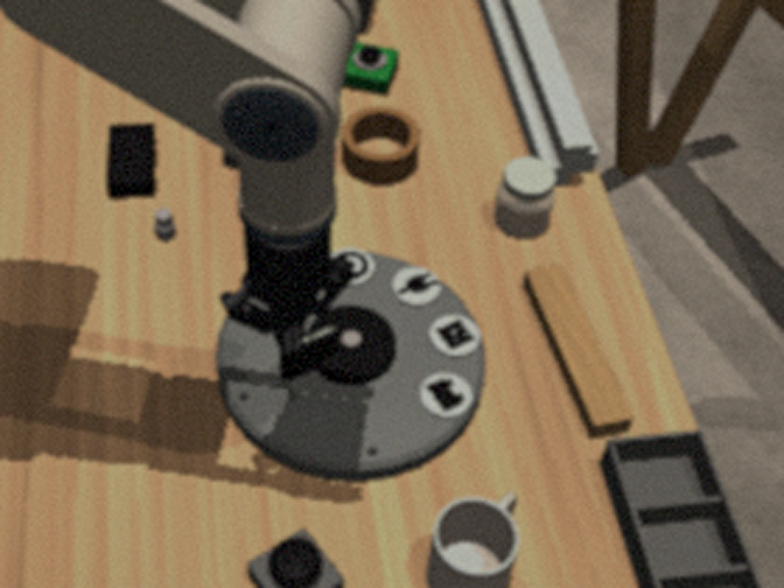

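View pics/top1.png

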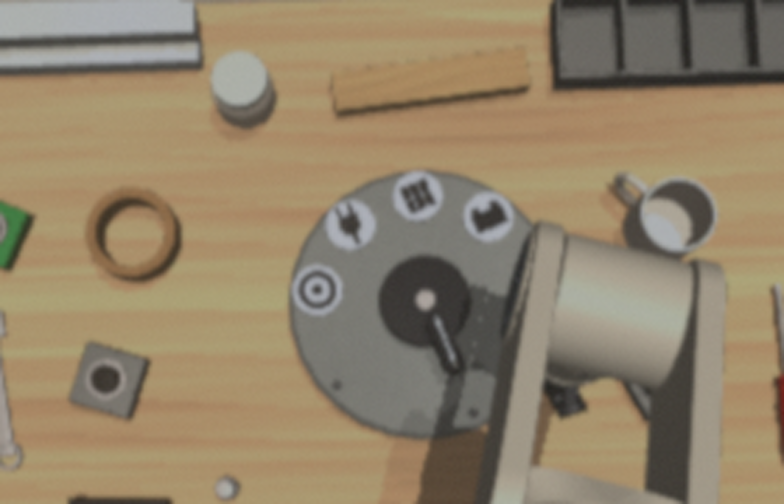

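The side view shows the shut fingers above the housing beside the tab, with the tab tip near (295,370). The top view shows the tab free at crop (445,345) and nothing disturbed. Next I'll descend behind the tab.

carry_out:
  moves:
    - [[1,1.5,2,0,255],[2,3,5,0,255],[2.4,3.5,8,0,255],[2.4,3.5,11,0,255],[2.4,3.5,12.9,0,255],[2.4,3.5,12.9,0,255]]

```text
t: 4.85
tcp_pos: [0.5348, -0.1105, 0.0534]
orientation: [0.595, 0.803, -0.001, -0.001]
contact_force: [0.2, 0.3, -0.1]
grip_width: -0.004
```

Run:
```python
from plan import *
ths=[197,197,197,197,192,186,180,173,166,159]
ds=[.038,.032,.026,.022]+[.021]*6
rows([post(t,d=d,z=.054) for t,d in zip(ths,ds)],255)
```

```text
now [ 0.535 -0.111  0.053] phi 106.92805748219718 zaxis [-0.003  0.001 -1.   ] F [ 0.175  0.26  -0.126] t 4.85
[[[np.float64(0.7),np.float64(0.0),np.float64(-0.1),np.float64(-0.0),255],[np.float64(1.3),np.float64(0.0),np.float64(-0.1),np.float64(-0.0),255],[np.float64(1.9),np.float64(0.0),np.float64(-0.1),np.float64(-0.0),255],[np.float64(2.3),np.float64(0.0),np.float64(-0.1),np.float64(-0.0),255],[np.float64(3.0),np.float64(-0.1),np.float64(-0.1),np.float64(5.0),255],[np.float64(3.8),np.float64(-0.2),np.float64(-0.1),np.float64(11.0),255],[np.float64(4.5),np.float64(-0.3),np.float64(-0.1),np.float64(17.0),255],[np.float64(5.4),np.float64(-0.2),np.float64(-0.0),np.float64(24.0),255],[np.float64(6.2),np.float64(-0.1),np.float64(-0.0),np.float64(31.0),255],[np.float64(7.1),np.float64(0.2),np.float64(-0.0),np.float64(38.0),255]]]
```

carry_out:
  moves:
    - [[0.7,0,0,0,255],[1.3,0,0,0,255],[1.9,0,0,0,255],[2.3,0,0,0,255],[3.0,-0.1,0,5,255],[3.8,-0.2,0,11,255],[4.5,-0.3,0,17,255],[5.4,-0.2,0,24,255],[6.2,-0.1,0,31,255],[7.1,0.2,0,38,255]]

```text
t: 6.1
tcp_pos: [0.5173, -0.0409, 0.0547]
orientation: [0.825, 0.565, -0.0, 0.0]
contact_force: [-0.6, -3.3, 1.4]
grip_width: 0.001
```

Run:
```python
from plan import *
rows([post(t,z=.053) for t in (153,146,139,132,125,118,111,104,97,90)],255)
im=ctrl.camera("side"); cv2.imwrite("pics/side2.png",cv2.resize(im[120:330,170:450,::-1],(784,588),interpolation=cv2.INTER_CUBIC))
```

```text
now [ 0.517 -0.041  0.055] phi 68.8465223060552 zaxis [-0. -0. -1.] F [-0.647 -3.261  1.404] t 6.1
[[[np.float64(0.6),np.float64(-0.3),np.float64(0.2),np.float64(6.0),255],[np.float64(1.4),np.float64(-0.4),np.float64(0.2),np.float64(13.0),255],[np.float64(2.3),np.float64(-0.4),np.float64(0.2),np.float64(20.0),255],[np.float64(3.1),np.float64(-0.3),np.float64(0.2),np.float64(27.0),255],[np.float64(4.0),np.float64(-0.1),np.float64(0.2),np.float64(34.0),255],[np.float64(4.8),np.float64(0.2),np.float64(0.2),np.float64(41.0),255],[np.float64(5.6),np.float64(0.6),np.float64(0.2),np.float64(48.0),255],[np.float64(6.3),np.float64(1.1),np.float64(0.2),np.float64(55.0),255],[np.float64(7.0),np.float64(1.7),np.float64(0.2),np.float64(62.0),255],[np.float64(7.5),np.float64(2.3),np.float64(0.2),np.float64(69.0),255]]]
```

View pics/side2.png

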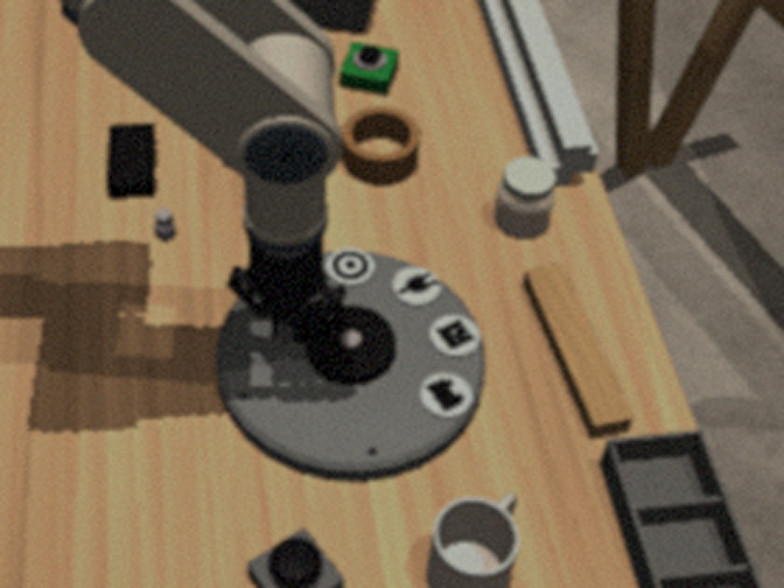

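carry_out:
  moves:
    - [[0.6,-0.3,0,6,255],[1.4,-0.4,0,13,255],[2.3,-0.4,0,20,255],[3.1,-0.3,0,27,255],[4.0,-0.1,0,34,255],[4.8,0.2,0,41,255],[5.6,0.6,0,48,255],[6.3,1.1,0,55,255],[7.0,1.7,0,62,255],[7.5,2.3,0,69,255]]

```text
t: 7.4
tcp_pos: [0.565, 0.0213, 0.0542]
orientation: [1.0, -0.0, -0.001, -0.0]
contact_force: [-3.4, 1.6, 0.7]
grip_width: -0.005
```

Run:
```python
from plan import *
rows([post(t,z=.054) for t in (85,80,75,70,65,61,58,56,54,53)],255)
print(ctrl.state()["q"])
im=ctrl.camera("side"); cv2.imwrite("pics/side3.png",cv2.resize(im[120:330,170:450,::-1],(784,588),interpolation=cv2.INTER_CUBIC))
```

```text
now [0.565 0.021 0.054] phi -0.04182431869579735 zaxis [-0.002  0.    -1.   ] F [-3.378  1.558  0.688] t 7.4
[[[np.float64(0.7),np.float64(-0.1),np.float64(0.0),np.float64(5.0),255],[np.float64(1.3),np.float64(-0.2),np.float64(0.0),np.float64(10.0),255],[np.float64(1.9),np.float64(-0.3),np.float64(0.0),np.float64(15.0),255],[np.float64(2.6),np.float64(-0.3),np.float64(0.0),np.float64(20.0),255],[np.float64(3.2),np.float64(-0.2),np.float64(0.0),np.float64(25.0),255],[np.float64(3.7),np.float64(-0.1),np.float64(0.0),np.float64(29.0),255],[np.float64(4.0),np.float64(-0.1),np.float64(0.0),np.float64(32.0),255],[np.float64(4.3),np.float64(0.0),np.float64(0.0),np.float64(34.0),255],[np.float64(4.5),np.float64(0.1),np.float64(0.0),np.float64(36.0),255],[np.float64(4.6),np.float64(0.1),np.float64(0.0),np.float64(37.0),255]]]
[0.035 0.49  1.89  0.001 0.763 1.606]
```

View pics/side3.png

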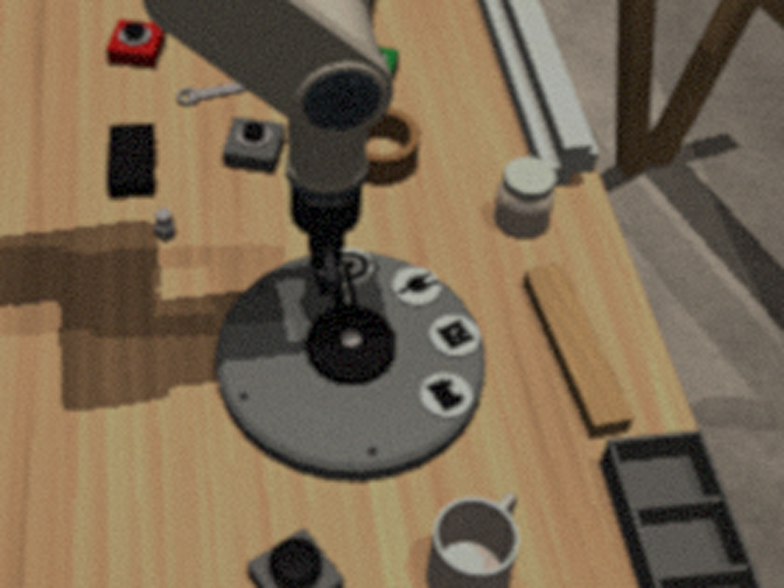

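The white line on the tab runs from about (350,330) to (348,285), just behind the wheel direction. The fingers are behind it, so the push is working as planned.

carry_out:
  moves:
    - [[0.7,-0.1,0,5,255],[1.3,-0.2,0,10,255],[1.9,-0.3,0,15,255],[2.6,-0.3,0,20,255],[3.2,-0.2,0,25,255],[3.7,-0.1,0,29,255],[4.0,-0.1,0,32,255],[4.3,0,0,34,255],[4.5,0.1,0,36,255],[4.6,0.1,0,37,255]]

```text
t: 8.7
tcp_pos: [0.6116, 0.0197, 0.0543]
orientation: [0.948, -0.317, -0.0, 0.0]
contact_force: [-3.0, 0.6, -0.7]
grip_width: 0.002
```

Run:
```python
from plan import *
rows([post(t,z=.054) for t in (51,49,47,46,45)],255)
for c in("side","top"):
    im=ctrl.camera(c); a=im[120:330,170:450,::-1] if c=="side" else im[90:270,160:440,::-1]
    cv2.imwrite(f"pics/{c}4.png",cv2.resize(a,None,fx=2.8,fy=2.8,interpolation=cv2.INTER_CUBIC))
    for n,z in(("tab_tip",.082),("pointer",.034)):
        for r in ctrl.mark_of(n,c)[:2]:
            p=at(c,px(r["centre"]),z)[:2]-C; print(c,n,round(r["score"],2),px(r["centre"]),np.hypot(*p),np.degrees(np.arctan2(p[1],p[0])))
```

```text
now [0.612 0.02  0.054] phi -36.96264366496352 zaxis [-0.001 -0.    -1.   ] F [-3.038  0.586 -0.735] t 8.7
[[[np.float64(0.2),np.float64(-0.1),np.float64(0.0),np.float64(2.0),255],[np.float64(0.4),np.float64(-0.1),np.float64(0.0),np.float64(4.0),255],[np.float64(0.7),np.float64(-0.2),np.float64(0.0),np.float64(6.0),255],[np.float64(0.8),np.float64(-0.2),np.float64(0.0),np.float64(7.0),255],[np.float64(0.9),np.float64(-0.2),np.float64(0.0),np.float64(8.0),255]]]
side tab_tip 0.69 [305.816 214.284] 0.08649733629365587 61.31360915380754
side tab_tip 0.42 [226.688 201.516] 0.2564780973329335 142.07775038937905
side pointer 0.82 [313.208 214.704] 0.13351670206806093 56.30388555339207
side pointer 0.33 [331.912 260.988] 0.12358148129012203 -36.685375806444014
top tab_tip 0.33 [202.496 227.388] 0.3363368761415073 105.14271635838415
top pointer 0.39 [392.784 174.09 ] 0.2594149651922936 -75.45075802163382
top pointer 0.16 [199.584 226.8  ] 0.3534177701268636 103.48170939079476
```

View pics/side4.png

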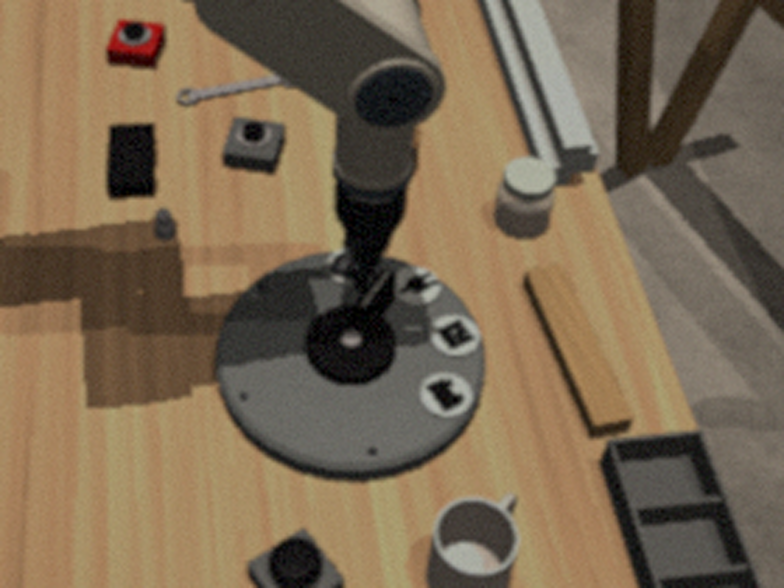

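View pics/top4.png

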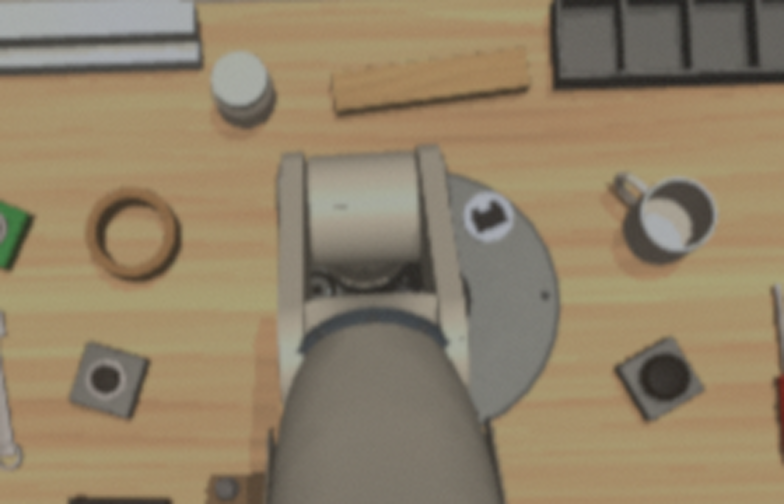

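carry_out:
  moves:
    - [[0.2,-0.1,0,2,255],[0.4,-0.1,0,4,255],[0.7,-0.2,0,6,255],[0.8,-0.2,0,7,255],[0.8,-0.2,0,7,255]]

```text
t: 9.62
tcp_pos: [0.6199, 0.0165, 0.0545]
orientation: [0.927, -0.374, 0.0, -0.0]
contact_force: [-1.2, 0.4, -0.3]
grip_width: 0.002
```

Run:
```python
from plan import *
c="side"
im=ctrl.camera(c); a=im[180:270,250:370,::-1].copy(); k=6.5
b=cv2.resize(a,None,fx=k,fy=k,interpolation=cv2.INTER_CUBIC)
for th,col in((46,(0,0,255)),(42.4,(0,255,0))):
    u=np.array([np.cos(np.radians(th)),np.sin(np.radians(th))])
    P=[proj(c,list(C+r*u)+[.082]) for r in(.02,.086)]
    P=[tuple(int(v) for v in (p-[250,180]+.5)*k) for p in P]; cv2.line(b,P[0],P[1],col,1)
cv2.imwrite("pics/side5.png",b)
rows([post(46)],255)
```

```text
now [0.62  0.016 0.055] phi -43.93406094934299 zaxis [ 0.001 -0.    -1.   ] F [-0.046  0.766 -0.655] t 9.675
[[[np.float64(-0.1),np.float64(0.1),np.float64(-0.0),np.float64(0.0),255]]]
```

View pics/side5.png

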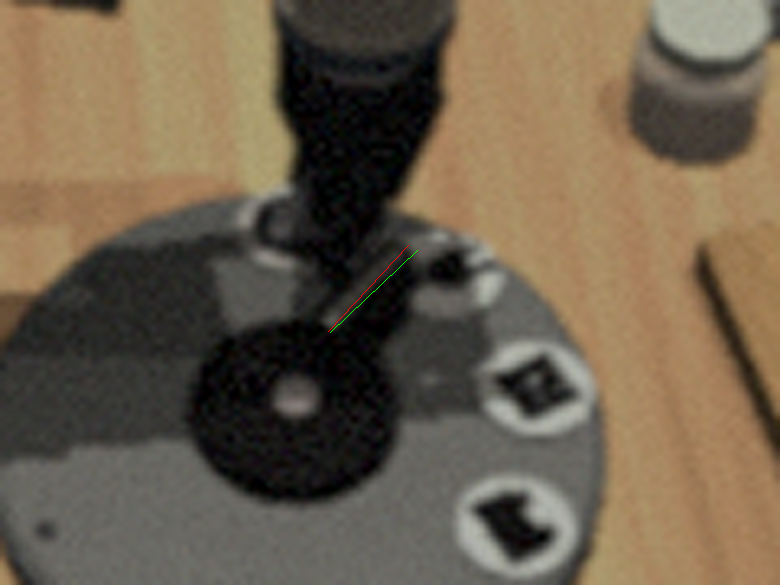

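carry_out:
  moves:
    - [[-1.5,0,0,0,255],[-4,0,-1,0,255],[-7,0,-3,0,255],[-9,0,-5,0,255],[-9,0,-5,0,255]]

```text
t: 10.3
tcp_pos: [0.5539, 0.0808, 0.1064]
orientation: [0.928, -0.373, 0.001, -0.001]
contact_force: [0.5, -0.2, -0.7]
grip_width: -0.001
```

```bash
cat > tab.py <<'E'
from plan import *
import sys
def look(c,name,ths,x0=None,k=6.5):
    im=ctrl.camera(c)
    x0=x0 or ((250,180) if c=="side" else (250,140)); w=(120,90)
    a=im[x0[1]:x0[1]+w[1],x0[0]:x0[0]+w[0],::-1]
    b=cv2.resize(a,None,fx=k,fy=k,interpolation=cv2.INTER_CUBIC); b=cv2.convertScaleAbs(b,alpha=1.3)
    for th,col in ths:
        u=np.array([np.cos(np.radians(th)),np.sin(np.radians(th))])
        P=[tuple(int(v) for v in (proj(c,list(C+r*u)+[.082])-x0+.5)*k) for r in(.086,.1)]; cv2.line(b,P[0],P[1],col,1)
    cv2.imwrite(f"pics/{name}.png",b)
    # brightness profile: for each candidate angle mean brightness along the line on top
    g=cv2.GaussianBlur(im,(3,3),0).astype(float).mean(2).astype(np.float32)
    best=[]
    for th in np.arange(30,65,.5):
        u=np.array([np.cos(np.radians(th)),np.sin(np.radians(th))])
        q=np.array([proj(c,list(C+r*u)+[.082]) for r in np.linspace(.04,.082,25)],np.float32)
        best.append((th,cv2.remap(g,q[:,0:1].copy(),q[:,1:2].copy(),cv2.INTER_LINEAR).mean()))
    print(c,[(float(t),round(float(v),0)) for t,v in best[::2]])
E
python3 - <<'E'
from tab import *
look("side","side6",[(42.4,(0,255,0))])
look("top","top6",[(42.4,(0,255,0))])
c="side"
for n,z in(("tab_tip",.082),("pointer",.034)):
  for c in("side","top"):
    for r in ctrl.mark_of(n,c)[:2]:
        p=at(c,px(r["centre"]),z)[:2]-C; print(c,n,round(r["score"],2),px(r["centre"]),np.hypot(*p),np.degrees(np.arctan2(p[1],p[0])))
E
```

```text
side [(30.0, 40.0), (31.0, 34.0), (32.0, 29.0), (33.0, 25.0), (34.0, 23.0), (35.0, 23.0), (36.0, 24.0), (37.0, 26.0), (38.0, 27.0), (39.0, 29.0), (40.0, 32.0), (41.0, 35.0), (42.0, 40.0), (43.0, 46.0), (44.0, 52.0), (45.0, 59.0), (46.0, 65.0), (47.0, 68.0), (48.0, 70.0), (49.0, 69.0), (50.0, 67.0), (51.0, 65.0), (52.0, 62.0), (53.0, 61.0), (54.0, 62.0), (55.0, 63.0), (56.0, 64.0), (57.0, 65.0), (58.0, 67.0), (59.0, 67.0), (60.0, 67.0), (61.0, 67.0), (62.0, 67.0), (63.0, 68.0), (64.0, 68.0)]
top [(30.0, 107.0), (31.0, 106.0), (32.0, 104.0), (33.0, 101.0), (34.0, 98.0), (35.0, 94.0), (36.0, 89.0), (37.0, 85.0), (38.0, 81.0), (39.0, 78.0), (40.0, 78.0), (41.0, 80.0), (42.0, 83.0), (43.0, 87.0), (44.0, 90.0), (45.0, 91.0), (46.0, 90.0), (47.0, 87.0), (48.0, 83.0), (49.0, 79.0), (50.0, 76.0), (51.0, 74.0), (52.0, 72.0), (53.0, 72.0), (54.0, 72.0), (55.0, 73.0), (56.0, 74.0), (57.0, 75.0), (58.0, 78.0), (59.0, 80.0), (60.0, 83.0), (61.0, 86.0), (62.0, 89.0), (63.0, 92.0), (64.0, 94.0)]
side tab_tip 0.69 [309.008 217.014] 0.08081939277804435 52.12060994375703
top tab_tip 0.57 [290.92  173.502] 0.08974868199265099 42.692371848025026
top tab_tip 0.48 [393.624 227.22 ] 0.2541326195773482 -113.3216869665187
side pointer 0.56 [318.472 214.41 ] 0.14329567043790853 50.37834056729617
top pointer 0.71 [281.288 170.982] 0.12328600679494364 46.94906832463144
```

View pics/side6.png

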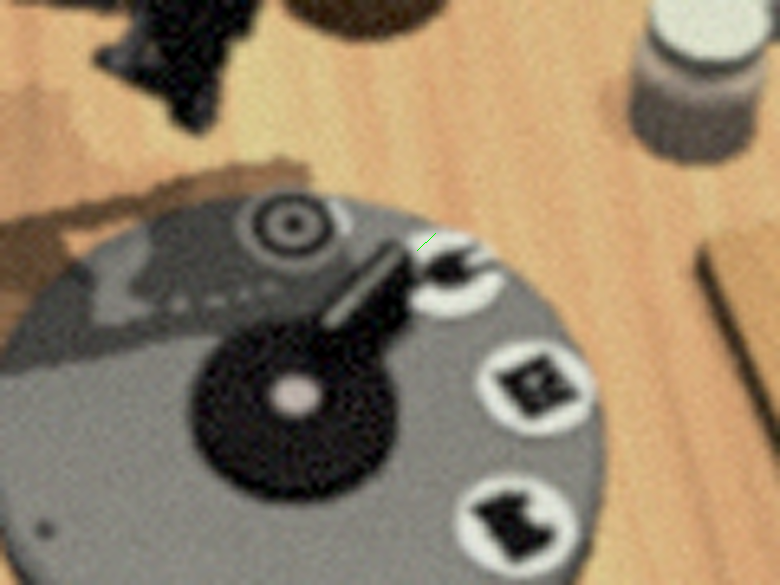

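View pics/top6.png

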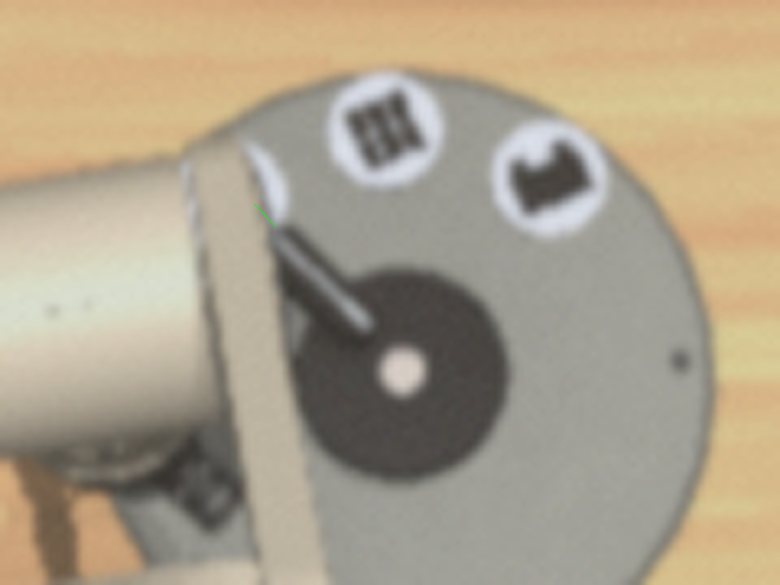

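```bash
cat > line.py <<'E'
from plan import *
def line(c,rough):
    im=ctrl.camera(c); g=cv2.resize(im.astype(np.float32).mean(2),None,fx=4,fy=4,interpolation=cv2.INTER_CUBIC)
    # rectify the plane z=.082 into tab-aligned coords (mm): u radial 0..100, v tangential -25..25, 0.5mm px
    t=np.radians(rough); U=np.array([np.cos(t),np.sin(t)]); V=np.array([-np.sin(t),np.cos(t)])
    us=np.arange(.026,.082,.001); vs=np.arange(-.012,.012,.0005); pts=[]
    for u in us:
        q=np.array([proj(c,list(C+u*U+v*V)+[.082]) for v in vs],np.float32)
        pr=cv2.remap(im.astype(np.float32).mean(2),q[:,0:1].copy(),q[:,1:2].copy(),cv2.INTER_CUBIC).ravel()
        pr=cv2.GaussianBlur(pr.reshape(1,-1),(5,1),0).ravel()
        m=(np.abs(vs)<.009); i=np.argmax(np.where(m,pr,-1)); 
        lo=max(0,i-5); hi=i+6; w=pr[lo:hi]-pr[lo:hi].min(); pts.append((u,(w*vs[lo:hi]).sum()/w.sum()))
    pts=np.array(pts); 
    k=np.polyfit(pts[:,0],pts[:,1],1)
    for _ in range(4):
        r=np.abs(np.polyval(k,pts[:,0])-pts[:,1]); kk=r<max(.0012,2*np.median(r)); k=np.polyfit(pts[kk,0],pts[kk,1],1)
    print(c,"line dir",rough+np.degrees(np.arctan(k[0])),"offset at axis mm",k[1]*1e3,"ray angle at .118",rough+np.degrees(np.arctan2(np.polyval(k,.118),.118)),kk.sum())
E
python3 - <<'E'
from line import *
for c in("top","side"): line(c,46.5)
# centre check: hub disc & housing
for c in("top","side"):
    im=ctrl.camera(c); print(c,"hub expected px",proj(c,list(C)+[.05]))
E
```

```text
top line dir 55.933857790366496 offset at axis mm -7.908058141979785 ray angle at .118 52.16172698641178 57
side line dir 45.05476955599383 offset at axis mm 3.0184821710555965 ray angle at .118 46.52010948345946 53
top hub expected px [311.601 196.515]
side hub expected px [295.76  241.045]
```

Run:
```python
from plan import *
W=[post(46,d=.08,z=.08),post(46,d=.05,z=.054),post(46,d=.035,z=.054),post(46,d=.028,z=.054),post(46,d=.024,z=.054)]+[post(t,z=.054) for t in(46,45,44,43,42.7)]
rows(W,255)
```

```text
now [0.555 0.079 0.104] phi -43.970937981402486 zaxis [-0.001 -0.    -1.   ] F [-0.47  -0.068  0.016] t 10.8
[[[np.float64(3.1),np.float64(-0.0),np.float64(2.4),np.float64(0.0),255],[np.float64(6.1),np.float64(-0.0),np.float64(5.0),np.float64(0.0),255],[np.float64(7.6),np.float64(-0.0),np.float64(5.0),np.float64(0.0),255],[np.float64(8.3),np.float64(-0.0),np.float64(5.0),np.float64(0.0),255],[np.float64(8.7),np.float64(-0.0),np.float64(5.0),np.float64(0.0),255],[np.float64(9.0),np.float64(-0.0),np.float64(5.0),np.float64(0.0),255],[np.float64(9.1),np.float64(-0.0),np.float64(5.0),np.float64(1.0),255],[np.float64(9.2),np.float64(-0.1),np.float64(5.0),np.float64(2.0),255],[np.float64(9.3),np.float64(-0.1),np.float64(5.0),np.float64(3.0),255],[np.float64(9.4),np.float64(-0.1),np.float64(5.0),np.float64(3.0),255]]]
```

carry_out:
  moves:
    - [[3.1,0,2.4,0,255],[6.1,0,5,0,255],[7.6,0,5,0,255],[8.3,0,5,0,255],[8.7,0,5,0,255],[9.0,0,5,0,255],[9.1,0,5,1,255],[9.2,-0.1,5,2,255],[9.3,-0.1,5,3,255],[9.3,-0.1,5,3,255]]

```text
t: 12.05
tcp_pos: [0.6224, 0.0154, 0.0545]
orientation: [0.917, -0.398, 0.0, -0.0]
contact_force: [-1.2, 2.3, 2.3]
grip_width: -0.003
```

Run:
```python
from plan import *
s=ctrl.state()["tcp_pos"]; 
# retreat back & up then to hover at test
B=post(43,d=.06,z=.06); B2=post(43,d=.12,z=.12); T=[.510,.3027,.12,-47]
W=[B,B2,[.54,.17,.14,-47],[.525,.235,.14,-47],T,T]
rows(W,255)
```

```text
now [0.622 0.015 0.055] phi -46.961609846397565 zaxis [ 0.  0. -1.] F [-1.16   2.332  2.269] t 12.05
[[[np.float64(-3.8),np.float64(0.0),np.float64(-0.5),np.float64(0.0),255],[np.float64(-9.8),np.float64(0.0),np.float64(-6.5),np.float64(0.0),255],[np.float64(-16.9),np.float64(-4.5),np.float64(-8.5),np.float64(0.0),255],[np.float64(-22.7),np.float64(-7.9),np.float64(-8.5),np.float64(0.0),255],[np.float64(-28.7),np.float64(-11.4),np.float64(-6.5),np.float64(0.0),255],[np.float64(-28.7),np.float64(-11.4),np.float64(-6.5),np.float64(0.0),255]]]
```

carry_out:
  moves:
    - [[-2.5,0,-0.3,0,255],[-6,0,-3,0,255],[-10,-1,-7,0,255],[-15,-4,-8.5,0,255],[-20,-7,-8.5,0,255],[-25,-9.5,-7.5,0,255],[-28.7,-11.4,-6.5,0,255],[-28.7,-11.4,-6.5,0,255]]

```text
t: 13.05
tcp_pos: [0.5071, 0.3053, 0.1187]
orientation: [0.918, -0.396, -0.0, 0.0]
contact_force: [0.7, -0.8, 0.0]
grip_width: -0.002
```

Run:
```python
from line import *
import tab, fit
s=ctrl.state(); print(s["tcp_pos"],s["t"])
for c in("top","side"):
    tab.look(c,c+"7",[(42.4,(0,255,0))])
    line(c,43.5)
    im,o=fit.tiles(c); x,e=fit.fitsel(list(o.items())); print(c,x[:2],np.degrees(x[2]),e)
```

```text
[0.5071 0.3053 0.1187] 13.05
top [(30.0, 107.0), (31.0, 104.0), (32.0, 101.0), (33.0, 96.0), (34.0, 92.0), (35.0, 87.0), (36.0, 82.0), (37.0, 79.0), (38.0, 79.0), (39.0, 80.0), (40.0, 83.0), (41.0, 86.0), (42.0, 89.0), (43.0, 89.0), (44.0, 87.0), (45.0, 83.0), (46.0, 78.0), (47.0, 72.0), (48.0, 67.0), (49.0, 63.0), (50.0, 60.0), (51.0, 58.0), (52.0, 57.0), (53.0, 58.0), (54.0, 60.0), (55.0, 62.0), (56.0, 66.0), (57.0, 70.0), (58.0, 75.0), (59.0, 79.0), (60.0, 82.0), (61.0, 86.0), (62.0, 88.0), (63.0, 91.0), (64.0, 93.0)]
top line dir 41.71827209140318 offset at axis mm 1.2404467213989236 ray angle at .118 42.32017248272712 56
top wheel 0.67 [333.9616 167.1636  14.6175  17.7051] [ 0.6787 -0.1194  0.034 ]
top wheel 0.61 [272.618  193.1169  17.5557  17.9964] [0.6028 0.0713 0.034 ]
top plug 0.51 [284.3715 169.9189  16.1852  16.9464] [0.6742 0.0335 0.034 ]
top plug 0.39 [333.76   166.3307  17.1858  17.5105] [ 0.6813 -0.1188  0.034 ]
top plug 0.33 [214.8735 277.4755  11.7376  19.0404] [0.3506 0.2505 0.034 ]
top solar 0.56 [308.6579 159.5012  16.826   17.6308] [ 0.7049 -0.0423  0.034 ]
top 
[... 576 characters left out ...]
0, 75.0), (56.0, 78.0), (57.0, 82.0), (58.0, 85.0), (59.0, 87.0), (60.0, 89.0), (61.0, 91.0), (62.0, 92.0), (63.0, 95.0), (64.0, 98.0)]
side line dir 42.25113575749231 offset at axis mm 3.7334293698916503 ray angle at .118 44.06371420925387 55
side wheel 0.61 [294.8528 215.0118  12.4225  16.1194] [0.6013 0.0696 0.034 ]
side plug 0.61 [275.3985 325.8952  28.8811  29.2845] [ 0.4951 -0.3082  0.034 ]
side plug 0.57 [320.2802 221.8392  12.7667  13.9594] [0.6786 0.0318 0.034 ]
side solar 0.71 [332.3649 239.5208  13.1846  16.6925] [ 0.7033 -0.0423  0.034 ]
side battery 0.77 [329.4102 260.6674  14.7793  17.6164] [ 0.6789 -0.1189  0.034 ]
side [ 0.5866 -0.0464] 21.752366591653068 0.003976373882498829
```

View pics/top7.png

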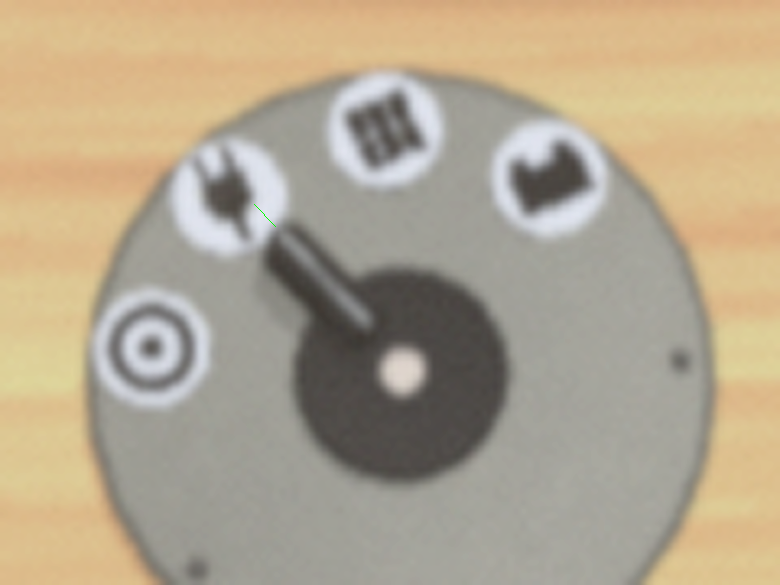

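View pics/side7.png

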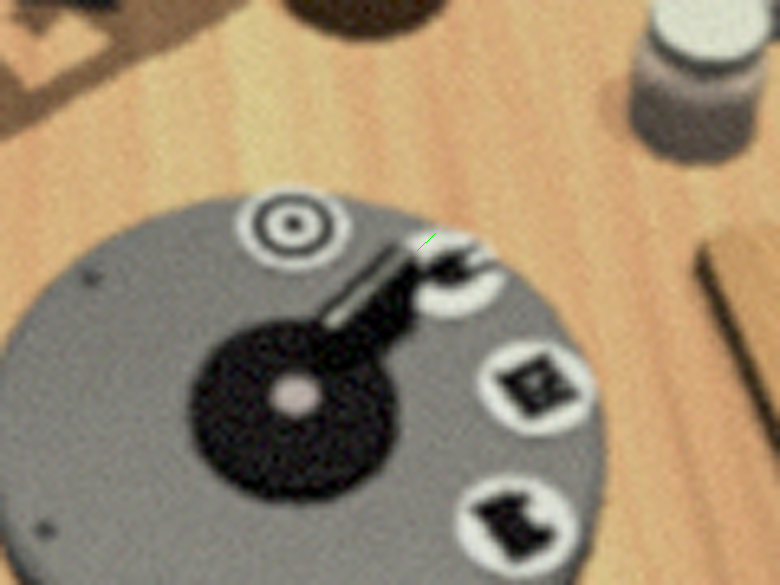

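The top view shows the white line from (370,325) to (290,235), pointing at the plug tile centred near (229,196). The line direction is 41.7° (top) and 42.3° (side), against 42.4° for the plug, so the selector is within about 1°. Nothing else has moved. Next is the test button, starting with a check of the cap's position.

Run:
```python
from plan import *
# use the first undisturbed full-res estimates: cap dark blob from saved crop (scale 2.8, offset 160,90)
b=cv2.imread("pics/crop_top.png",0); a=b[345:415,70:145]
m=((a<75)*255).astype(np.uint8); n,l,s,c=cv2.connectedComponentsWithStats(m)
for i in range(1,n):
    if s[i,4]>200: p=(c[i]+[70,345]+.5)/2.8-.5+[160,90]; print(s[i],p,at("top",p,.044))
b=cv2.imread("pics/side0.png",0)[225:260,350:395]; m=((b<45)*255).astype(np.uint8); n,l,s,c=cv2.connectedComponentsWithStats(m)
for i in range(1,n):
    if s[i,4]>40: p=(c[i]+[350,225]+.5)*.7-.5; print(s[i],p,at("side",p,.040))
cv2.imwrite("pics/btn.png",cv2.resize(cv2.imread("pics/side0.png")[215:265,340:400],None,fx=8,fy=8,interpolation=cv2.INTER_CUBIC))
rows([[.511,.303,z,-47] for z in(.08,.05,.046,.044,.042,.040,.038,.037)],255)
```

```text
[ 23  22  25  24 488] [197.178 224.954] [0.51  0.302 0.044]
[18  9  9  9 72] [260.094 166.489] [0.508 0.305 0.04 ]
[  8  25  26   9 142] [258.909 177.783] [0.499 0.248 0.04 ]
now [0.51  0.303 0.119] phi -46.96106795825145 zaxis [ 0.  0. -1.] F [-0.001 -0.762  0.239] t 13.75
[[[np.float64(0.1),np.float64(-0.1),np.float64(3.9),np.float64(0.0),255],[np.float64(0.1),np.float64(-0.1),np.float64(6.9),np.float64(0.0),255],[np.float64(0.1),np.float64(-0.1),np.float64(7.3),np.float64(0.0),255],[np.float64(0.1),np.float64(-0.1),np.float64(7.5),np.float64(0.0),255],[np.float64(0.1),np.float64(-0.1),np.float64(7.7),np.float64(0.0),255],[np.float64(0.1),np.float64(-0.1),np.float64(7.9),np.float64(0.0),255],[np.float64(0.1),np.float64(-0.1),np.float64(8.1),np.float64(0.0),255],[np.float64(0.1),np.float64(-0.1),np.float64(8.2),np.float64(0.0),255]]]
```

View pics/btn.png

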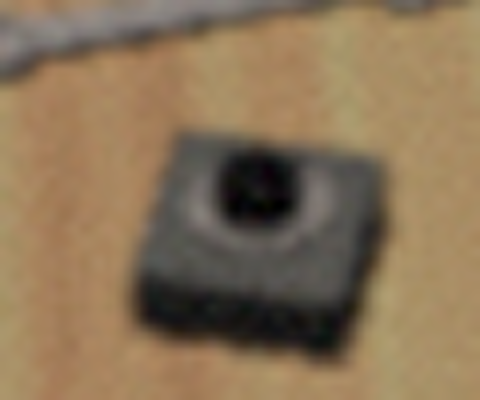

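The crop shows the black cap standing proud of a low ring at (258,188). The cap is at (0.510, 0.302), directly under the fingertips.

carry_out:
  moves:
    - [[0,0,3.5,0,255],[0,0,6.3,0,255],[0,0,7.1,0,255],[0,0,7.5,0,255],[0,0,7.7,0,255],[0,0,7.8,0,255],[0,0,7.8,0,255]]

```text
t: 14.62
tcp_pos: [0.51, 0.303, 0.0421]
orientation: [0.917, -0.398, 0.0, -0.0]
contact_force: [-0.1, -0.8, 2.1]
grip_width: -0.001
```

```bash
python3 -c "
from cell import ctrl
s=ctrl.state();print(s['tcp_pos'],s['contact_force'],s['t'])"
```

```text
[0.51003175 0.30299699 0.04211554] [-0.08290587 -0.82801777  2.09508618] 14.625
```

carry_out:
  moves:
    - [[0,0,0.2,0,255],[0,0,0.4,0,255],[0,0,0.4,0,255]]

```text
t: 15.0
tcp_pos: [0.5101, 0.303, 0.038]
orientation: [0.917, -0.398, 0.0, -0.0]
contact_force: [-1.7, -1.3, 8.6]
grip_width: 0.001
```

carry_out:
  moves:
    - [[0,0,0.1,0,255],[0,0,0.1,0,255]]

```text
t: 15.25
tcp_pos: [0.5101, 0.3031, 0.0379]
orientation: [0.917, -0.398, 0.0, -0.0]
contact_force: [-3.4, -2.1, 17.7]
grip_width: -0.002
```

The force rose from 8.6 to 17.7 N while the tip stayed at 37.9 mm, so the button is at its stop (fully down). Now I'll release it and rise clear.

carry_out:
  moves:
    - [[0,0,0,0,255],[0,0,-0.5,0,255],[0,0,-1.5,0,255],[0,0,-4,0,255],[0,0,-8,0,255],[0,0,-12,0,255],[0,-5,-15,0,255],[0,-10,-15,0,255],[0,-12,-15,0,255],[0,-12,-15,0,255]]

```text
t: 16.5
tcp_pos: [0.5976, 0.3853, 0.1859]
orientation: [0.917, -0.398, -0.0, 0.0]
contact_force: [0.0, 0.2, -1.1]
grip_width: -0.001
```

Run:
```python
from line import *
s=ctrl.state(); print(s["tcp_pos"],s["t"],s["contact_force"])
for c in("top","side"):
    im=ctrl.camera(c); a=im[90:270,100:440,::-1] if c=="top" else im[90:330,170:450,::-1]
    cv2.imwrite(f"pics/{c}9.png",cv2.resize(a,None,fx=2.3,fy=2.3,interpolation=cv2.INTER_CUBIC))
    for _ in range(3): line(c,42.4)
```

```text
[0.598 0.385 0.186] 16.5 [ 0.028  0.239 -1.108]
top line dir 41.76616453445525 offset at axis mm 1.1606766165005125 ray angle at .118 42.329713894587876 42
top line dir 41.856901961978814 offset at axis mm 1.0872073823998532 ray angle at .118 42.38478734424831 43
top line dir 41.71832621864248 offset at axis mm 1.2100734980598054 ray angle at .118 42.305854344321155 43
side line dir 42.64716031226641 offset at axis mm 3.359735302316179 ray angle at .118 44.27783370953559 55
side line dir 42.42238203907814 offset at axis mm 3.5488292491180253 ray angle at .118 44.145002795287276 56
side line dir 42.08232572868925 offset at axis mm 3.9117167030927895 ray angle at .118 43.98128407293564 56
```

View pics/top9.png

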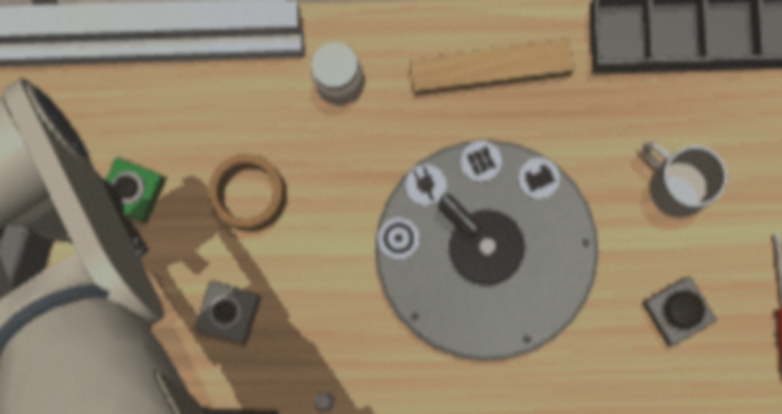

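View pics/side9.png

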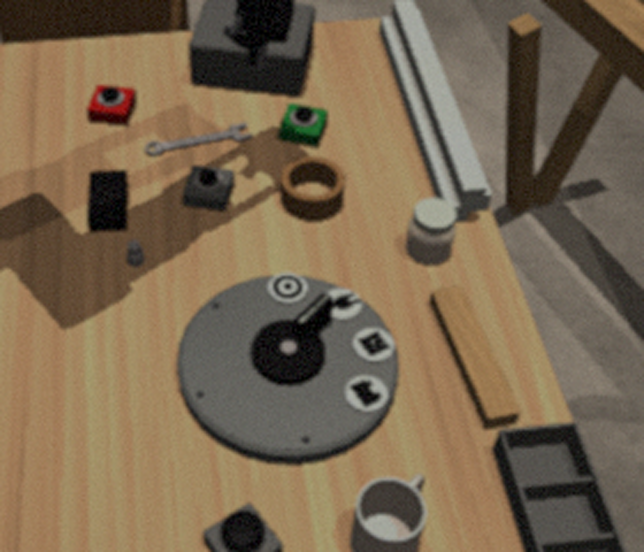

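The top view shows the tab at (457,210), lined up with the plug tile at (425,184). The side view agrees. The test cap is up, the bystanders are where they were, and the arm is clear at 186 mm.

```bash
python3 -c "
from cell import ctrl
print(ctrl.sign_off(), ctrl.state()['t'])"
```

```text
the job is handed in; nothing more can be done
the job is handed in; nothing more can be done
```

The selector now points at the plug, and the test button was pressed fully and let go. I handed the job in with the clock at about 17 s, under the 51 s limit.

- **Selector:** I pushed the tab clockwise from its side with the shut fingertips, without pinching it. The white line on the tab last measured 41.8° from the top camera and 42.4° from the side camera, against 42.4° for the plug.
- **Where the cameras disagreed:** the direction from the dial's axis read 42.3° from the top but about 44.1° from the side. The side camera puts the line about 3.5 mm off the axis. I took that as mostly calibration error, so the result is probably within 1 to 2°.
- **Test button:** I pressed the grey box, not the green or red look-alikes. With the tip at 38 mm the force rose from 8.6 to 17.7 N without further travel, so the button was at its stop. I then lifted clear; the last pictures show the cap, though too coarsely to measure its height.
- **Left alone:** the stop button and the loose things in view in the last pictures had not visibly moved. The arm stood clear of everything, with the tool at 186 mm.

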